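# Walk the sticky cover shut over the clay tiles

## Task

The tiles in the clay keeper are drying out: slide its wide wooden cover away from the robot along its sticky side tracks until it is fully home against the keeper's far wall, covering the far compartment. It racks and binds if pushed at one end only, so walk it along by pushing its left and right grip blocks in turn, a few centimetres at a time (one end leads, the other catches up and passes it, and so on), and leave the other things on the table alone.

Things in the scene. Friction and masses are not known exactly. Their poses are not given: they have to be found in the camera images.
- keeper: Low plywood box fixed to the table, 246 (x) x 376 (y) x 62 mm high, grey tiles in its far half. Origin: centre of its underside. Its x = direction of travel, away from the robot (yaw within 12 deg), y to the robot's left. End walls' inner faces at x = +-115 mm, tops at z 62. The cover rides on ledges at z 45 along the y sides, held down by lips (top z 62, from |y| = 146 outwards).
- cover: Loose brown wooden panel in the keeper's tracks, 120 (x, travel) x 320 (y) x 8 mm, 0.4 to 0.8 kg. Origin: centre of its underside; axes as the keeper's when square. Starts 85 to 105 mm short of home; home (far edge on far wall) is origin at keeper x = +55 mm. Sliding friction 2 to 6 N. It wedges at about 10 deg of skew (one block 40 mm ahead); a firm push on the lagging end frees it.
- left_block (a point): Centre of the top of the left (+y) grip block: pale upright wooden block fixed on the cover, 18 (x) x 44 (y) mm, standing 35 mm above the cover (cover frame x 0, y +108, z 43 mm; top 88 mm and cover's upper face 53 mm above the table). Push its flat near face. At home it is at keeper x = +55 mm.
- right_block (a point): The same point on the right grip block (cover frame y = -108 mm), an identical block. At home it is at keeper x = +55 mm.

How it is judged:
By the outcome, as a careful person would: the job done as asked, in the order asked, and still so for the second after the job is handed in, with the robot touching nothing.
It also fails if it takes over 61 s, if anything falls off the work surface, if the arm or the gripper's body presses on something with over 40 N, if the wrist force passes 120 N, or if a joint passes its speed limit or range.

## Robot

A 6-joint arm with a two-finger parallel gripper is mounted at the origin on the work surface. World frame = base frame: x ahead of the robot, y to its left, z up, the work surface at z = 0. Lengths are in m, angles in degrees, forces in N, time in s.
With the tool pointing down it reaches from about 0.375 to 0.9 m from the base axis. Payload 3.1 kg.
Tool frame: the origin (TCP) lies on the centre line of the jaws, within the pads' length; the fingertips stand 25 mm ahead of it and the grasp point (between the pads) lies 6 mm ahead of it; z points along the fingers, y is the line along which they close (so a half turn about z gives the same grasp; the last joint's range is limited). The gripper opens to 87 mm and grips with 3 to 60 N. Pads are 19 mm wide; open, the fingers measure 117 mm over their backs; the gripper's body (75 mm by 190 mm) begins 51 mm behind the grasp point.
Start: joints at [-84.082, 30.224, 82.088, -0, 67.689, -10.227], TCP at [0.174, -0.6, 0.248] pointing down, gripper open.
Joint ranges: [-176.69, 176.69], [-43.24, 126.21], [12.49, 139.97], [-82, 262], [0, 151.66], [-163.58, 163.58]. Speed limits (degrees/s): [159.86, 159.86, 180, 180, 180, 180].

## Interface

Orientations are given as a 3x3 rotation matrix whose columns are the frame's x, y, z axes.
In Python, from rig import * gives the robot as it stands.
- The arm moves only by the tool step_arm, never from a script. Its argument "steps" is a list of rows, each a list of 7 numbers: the shift along the tool's x, y, z normalised to -1 to 1, where 1 is 0.3 m, then the turn, a rotation vector about the tool's x, y, z normalised to -1 to 1, where 1 is 45 degrees, then the gripper's target within -1 to 1 (shut at 1, half-way at 0, fully open at -1). A call has 1 to 8 rows; each row is the pose to reach, as a shift and turn from the pose commanded when the call began, along the tool's axes at that moment; what a row does not reach only later rows make up. A row lasts 1/12 s, in which the tool goes at most 41.7 mm and 7.16 degrees, less where a joint would pass 70% of its speed; a pose out of reach is approached as far as the arm can. A call with a number of a shift or a turn outside -1 to 1 is refused whole. A call with a gripper value outside its range is refused whole. The fingers move at their own pace and stop on an object; the grip force is fixed at half the most. Time passes only in rows, so rows that repeat a pose let the fingers close. It gives the time, the measured TCP pose, the force, the opening and the grip force at its end, in the units of the state.
- read_state(): the state, without advancing time (a new reading comes with each control period).
- capture(name): name is "scene" or "side" or "wrist"; returns a dict with "image" (384x512x3 uint8, red, green, blue), "vertical_fov" (degrees; the focal length in pixels is half the picture's height over the tangent of half this angle, whatever the lens; pixels are square), "cx", "cy" (the principal point, pixels), "k1" (the pictures are not rectified: a ray, as slopes to the right and down, at radius r is drawn at 1 + k1 r^2 times it, then the intrinsics apply), "world_from_camera" (4x4, takes a point from camera to world coordinates); the wrist camera has in their place "T_tool_cam" (4x4, takes a point from camera to tool coordinates, whose origin is the TCP and whose axes are the flange's). Camera axes: x right, y down, z forward; pixel columns grow to the right and rows downward; lengths in m; the calibration is good to about 2 mm. A picture is of the moment at which its call begins: read the wrist's pose just before it. There is no depth.
- hand_in(): hands the job in; it is judged then, once.
The state is a dict: "time_s": time; "joint_positions": joint angles; "qvel": joint speeds; "tau": joint torques, N m; "position": TCP position; "tcp_rot": TCP orientation; "force": force on the tool from outside, world axes, zero at the start; "moment": the same for the moment, N m; "opening": opening from 0.0 (shut) to 1.0 (fully open); "grasp_force": force on a finger pad.
Only numpy, scipy, OpenCV 4.12 (cv2) and the standard library are available. Lean on these libraries where they do the work, as an engineer would, in place of code of your own. Each camera call takes 0.05 s, during which the arm holds its last target. There are 200 camera calls.

## Working session

There is one attempt and no reset: what is moved stays moved. The work goes in short steps, Python scripts to look and compute and a tool call to move; the robot and the scene stay as the last step left them, time stands still between calls to the robot, and variables do not carry over. Pictures are saved under pics/ and viewed, at most 10 in all, crops included, and the job is handed in when it is done.

Besides the shell and the picture viewer there is one more tool, called after ">>>" in YAML: its name, and indented under it one key for each argument. step_arm: Moves the arm, as the interface text tells. Scaled input: -1 to 1 covers 0.3 m each way for a shift and 45 degrees each way for a turn. Its arguments: {"type":"object","properties":{"steps":{"type":"array"}},"required":["steps"]}

```bash
mkdir -p pics; cat > h.py <<'E'
from rig import *
import numpy as np, cv2
def save(c,n): cv2.imwrite('pics/'+n,cv2.cvtColor(c['image'],cv2.COLOR_RGB2BGR))
def ray(c,u,v,T=None):
    T=c['world_from_camera'] if T is None else T
    f=192/np.tan(np.radians(c['vertical_fov']/2))
    d=np.array([(u-c['cx'])/f,(v-c['cy'])/f]);s=d.copy()
    for _ in range(20): s=d/(1+c['k1']*(s@s))
    T=np.array(T);return T[:3,3],T[:3,:3]@np.array([s[0],s[1],1])
def onz(c,u,v,z,T=None):
    o,r=ray(c,u,v,T);return o+r*(z-o[2])/r[2]
E
python3 - <<'E'
from h import *
a=capture('scene');b=capture('side')
cv2.imwrite('pics/a.png',cv2.cvtColor(a['image'],cv2.COLOR_RGB2BGR));save(b,'b.png')
for c in(a,b):print(np.round(c['world_from_camera'],3).tolist(),c['vertical_fov'],c['k1'])
s=read_state();print(s['time_s'],s['position'],np.round(s['tcp_rot'],3).tolist(),s['opening'])
E
```

```text
[[-0.601, 0.442, -0.666, 0.976], [0.799, 0.317, -0.51, 0.355], [-0.015, -0.839, -0.544, 0.423], [0.0, 0.0, 0.0, 1.0]] 52.31542998473685 0.024867993870513413
[[0.773, -0.383, 0.506, 0.233], [-0.635, -0.461, 0.62, -0.377], [-0.004, -0.801, -0.599, 0.482], [0.0, 0.0, 0.0, 1.0]] 53.122382556354395 0.026253649527957203
0.1 [ 0.17378817 -0.59972455  0.24666519] [[0.961, 0.278, -0.0], [0.278, -0.961, 0.002], [0.0, -0.002, -1.0]] 1.001204393786965
```

View pics/a.png

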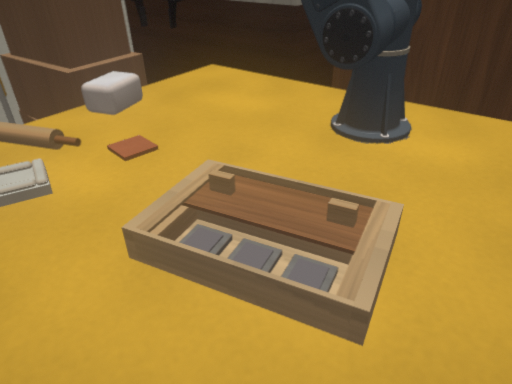

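View pics/b.png

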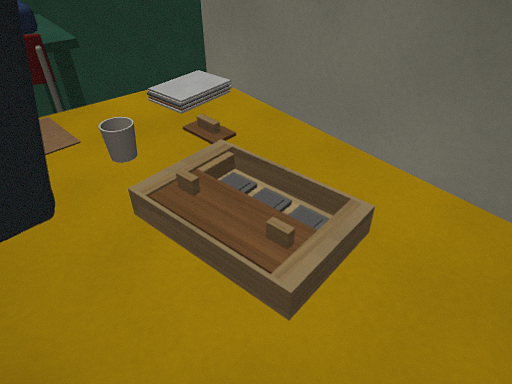

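Scene view: the keeper's top corners are near (211,164), (402,213), (367,308) and (133,235), with blocks at (222,182) and (343,212). Side view: corners (130,190), (290,292), (375,209), (225,142), with blocks at (188,182) and (281,232).

```bash
python3 - <<'E'
from h import *
a=capture('scene');b=capture('side')
ia=cv2.resize(a['image'][150:340,120:410],None,fx=2.7,fy=2.7,interpolation=cv2.INTER_CUBIC)[:300]
print('scene')
for p in [(211,164),(402,213),(367,308),(133,235)]: print(p,np.round(onz(a,*p,.062),4))
print('side')
for p in [(130,190),(290,292),(375,209),(225,142)]: print(p,np.round(onz(b,*p,.062),4))
A=a['image'][160:230,200:370];B=b['image'][160:255,165:305]
A=cv2.resize(A,None,fx=4.5,fy=4.5,interpolation=cv2.INTER_CUBIC)[:,:];B=cv2.resize(B,None,fx=3,fy=3,interpolation=cv2.INTER_CUBIC)
o=np.zeros((600,765,3),np.uint8);o[:315]=A[:315,:765];o[315:600,:420]=B[:285,:420]
save({'image':o},'c.png')
E
```

```text
scene
(211, 164) [ 0.4937 -0.1207  0.062 ]
(402, 213) [0.4397 0.2342 0.062 ]
(367, 308) [0.6504 0.2676 0.062 ]
(133, 235) [ 0.7245 -0.0656  0.062 ]
side
(130, 190) [0.4126 0.2195 0.062 ]
(290, 292) [ 0.4798 -0.1412  0.062 ]
(375, 209) [ 0.7152 -0.104   0.062 ]
(225, 142) [0.6529 0.2554 0.062 ]
```

View pics/c.png

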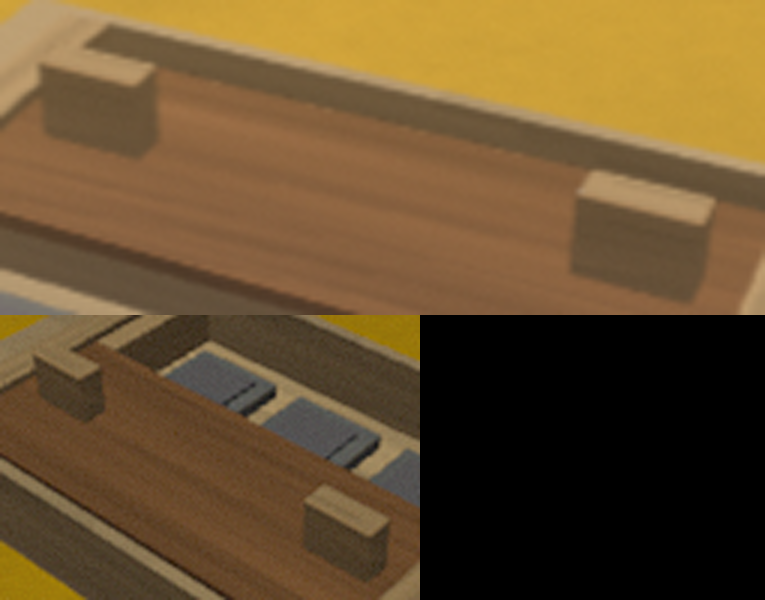

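The crop shows block tops centred at scene (221.8,174.9) right and (344,204.2) left, and at side (187.7,177) left and (280.7,225.7) right.

```bash
python3 - <<'E'
from h import *
a=capture('scene');b=capture('side')
def tri(p,q):
    o1,d1=ray(a,*p);o2,d2=ray(b,*q)
    s=np.linalg.lstsq(np.c_[d1,-d2],o2-o1,rcond=None)[0]
    x,y=o1+s[0]*d1,o2+s[1]*d2;return np.round((x+y)/2,4),np.linalg.norm(x-y).round(4)
P={}
for n,p,q in [('L',(344,204.2),(187.7,177)),('R',(221.8,174.9),(280.7,225.7))]:
    print(n,tri(p,q),onz(a,*p,.088).round(4),onz(b,*q,.088).round(4))
for n,p,q in [('NR',(211,164),(290,292)),('NL',(402,213),(130,190)),('FL',(367,308),(375-150,142)),('FR',(133,235),(375,209))]: print(n,tri(p,q))
s=[]
for im,pts in((a['image'],0),(b['image'],1)): s.append(cv2.resize(im[140:320,120:420],None,fx=2.6,fy=2.6 ,interpolation=cv2.INTER_CUBIC))
save({'image':s[0]},'d.png');save({'image':s[1]},'e.png')
E
```

```text
L (array([0.502 , 0.1616, 0.0834]), np.float64(0.0031)) [0.5064 0.1648 0.088 ] [0.4993 0.1535 0.088 ]
R (array([ 0.5427, -0.0499,  0.0842]), np.float64(0.0021)) [ 0.5468 -0.0446  0.088 ] [ 0.5404 -0.0538  0.088 ]
NR (array([ 0.4833, -0.1344,  0.053 ]), np.float64(0.0049))
NL (array([0.4183, 0.2315, 0.0505]), np.float64(0.006))
FL (array([0.6536, 0.2643, 0.0602]), np.float64(0.0098))
FR (array([ 0.7198, -0.091 ,  0.0491]), np.float64(0.0198))
```

View pics/d.png

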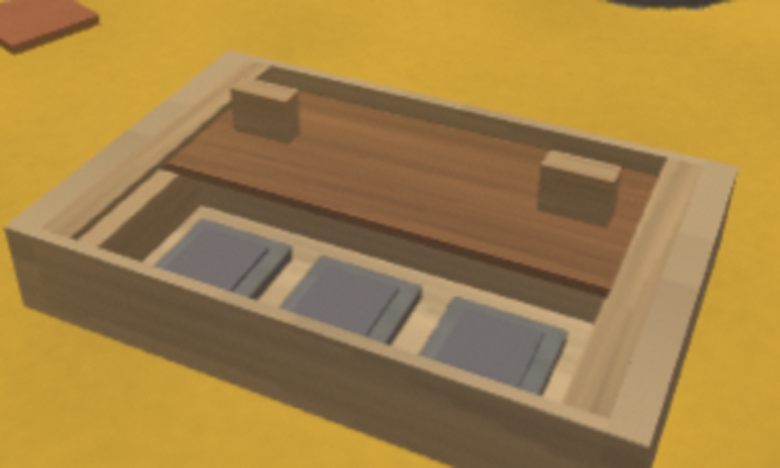

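View pics/e.png

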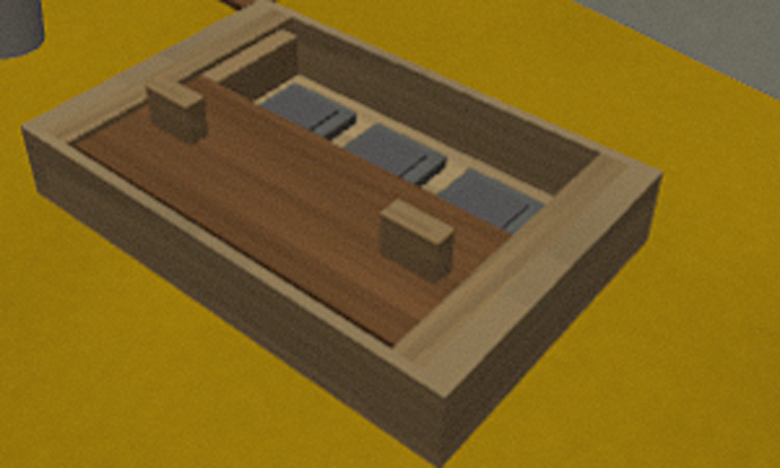

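The enlarged scene view shows top corners at crop (230,53), (737,168), (649,447), (8,230). The side view has them at (22,128), (443,398), (660,176), (265,2).

```bash
python3 - <<'E'
from h import *
a=capture('scene');b=capture('side')
K=np.array([[-123,-188],[-123,188],[123,188],[123,-188]])/1e3  # NR NL FL FR
A=np.array([(230,53),(737,168),(649,447),(8,230)])/2.6+[120,140]
B=np.array([(443,398),(22,128),(265,2),(660,176)])/2.6+[120,140]
bl={0:((341.9+2,204.2),(221.8,174.9)),1:((187.7,177),(280.7,225.7))}
for i,(c,P) in enumerate(((a,A),(b,B))):
    W=np.array([onz(c,*p,.062)[:2] for p in P])
    m=W.mean(0);H=(K-K.mean(0)).T@(W-m);t=np.arctan2(H[0,1]-H[1,0],H[0,0]+H[1,1])
    R=np.array([[np.cos(t),-np.sin(t)],[np.sin(t),np.cos(t)]])
    print(m.round(4),np.degrees(t).round(2),(1e3*(W-(K@R.T+m))).round(1).tolist())
    for p in bl[i]:
        w=onz(c,*p,.088)[:2];print('block world',w.round(4),'keeper',((w-m)@R).round(4))
E
```

```text
[0.5695 0.0687] 10.76 [[1.7, 4.0], [1.9, -2.4], [-1.2, -4.0], [-2.3, 2.5]]
block world [0.5065 0.1647] keeper [-0.0439  0.1061]
block world [ 0.5468 -0.0446] keeper [-0.0434 -0.1071]
[0.5645 0.0612] 10.2 [[2.2, 2.8], [1.3, -0.8], [-1.4, -3.6], [-2.1, 1.6]]
block world [0.4993 0.1535] keeper [-0.0478  0.1024]
block world [ 0.5404 -0.0538] keeper [-0.044  -0.1089]
```

Both views agree to about 7 mm. The keeper is at about (0.567, 0.065) with yaw 10.5°, and the blocks are at keeper x ≈ -44 mm, which is 99 mm short and within the stated range. I'll close the gripper and move over behind the right block.

>>> step_arm:
  steps:
    - [0.8,-0.72,0,0,0,0,1]
    - [0.8,-0.72,0,0,0,0,1]
    - [0.8,-0.72,0,0,0,0,1]
    - [0.8,-0.72,0,0,0,0,1]
    - [0.8,-0.72,0,0,0,0,1]
    - [0.8,-0.72,0,0,0,0,1]
    - [0.8,-0.72,0,0,0,0,1]
    - [0.8,-0.72,0,0,0,0,1]

```text
time_s: 1.07
position: [0.3451, -0.323, 0.2477]
tcp_rot: [[0.96, 0.279, 0.0], [0.279, -0.96, 0.001], [0.0, -0.001, -1.0]]
force: [-0.8, 0.6, 0.1]
opening: 0.478
grasp_force: 0.0
```

>>> step_arm:
  steps:
    - [0.79,-0.71,0,0,0,0.124,1]
    - [0.79,-0.71,0,0,0,0.124,1]
    - [0.79,-0.71,0,0,0,0.124,1]
    - [0.79,-0.71,0,0,0,0.124,1]
    - [0.79,-0.71,0,0,0,0.124,1]
    - [0.79,-0.71,0,0,0,0.124,1]
    - [0.79,-0.71,0,0,0,0.124,1]
    - [0.79,-0.71,0,0,0,0.124,1]

```text
time_s: 1.73
position: [0.5143, -0.0524, 0.2479]
tcp_rot: [[0.983, 0.186, 0.002], [0.186, -0.983, 0.001], [0.002, -0.0, -1.0]]
force: [-0.3, -0.3, -0.3]
opening: 0.009
grasp_force: 0.0
```

```bash
cat >> h.py <<'E'
C=np.array([.567,.065]);t=np.radians(10.5);RK=np.array([[np.cos(t),-np.sin(t)],[np.sin(t),np.cos(t)]])
def st():
    s=read_state();p=np.array(s['position']);R=np.array(s['tcp_rot'])
    print('t',round(s['time_s'],2),'pos',p.round(4),'keeper mm',(1e3*((p[:2]-C)@RK)).round(1),'yaw',np.degrees(np.arctan2(R[1,0],R[0,0])).round(2),'F',np.round(s['force'],1),'op',round(s['opening'],2))
    return p,R
E
python3 - <<'E'
from h import *
p,R=st();c=capture('wrist');save(c,'f.png')
T=np.eye(4);T[:3,:3]=R;T[:3,3]=p;T=T@np.array(c['T_tool_cam']);print(T.round(3).tolist())
E
```

```text
t 1.73 pos [ 0.5143 -0.0524  0.2479] keeper mm [ -73.2 -105.8] yaw 10.69 F [-0.3 -0.3 -0.3] op 0.01
[[0.185, -0.937, -0.296, 0.596], [-0.983, -0.176, -0.056, -0.037], [-0.0, 0.301, -0.954, 0.386], [0.0, 0.0, 0.0, 1.0]]
```

View pics/f.png

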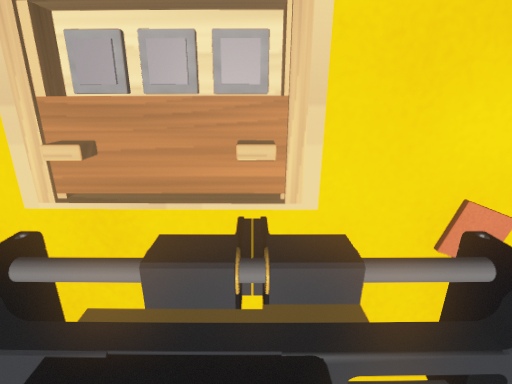

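The wrist view is square to the keeper. Block tops are centred near (256,151) and (62,152), the near wall's outer top edge runs (24,208)–(319,208), and the cover's far edge is at row 96.

```bash
python3 - <<'E'
from h import *
p,R=st();c=capture('wrist')
T=np.eye(4);T[:3,:3]=R;T[:3,3]=p;T=T@np.array(c['T_tool_cam'])
for n,q,z in [('NL',(24,208),.062),('NR',(319,208),.062),('R',(256,151.5),.088),('L',(62,152.5),.088),('coverfarL',(60,96),.053),('coverfarR',(285,96),.053)]:
    w=onz(c,*q,z,T);print(n,w.round(4),(1e3*((w[:2]-C)@RK)).round(1),'rel tool',(1e3*R.T@(w-p)).round(1))
E
```

```text
t 1.78 pos [ 0.5162 -0.0498  0.248 ] keeper mm [ -70.9 -103.6] yaw 10.8 F [1.7 1.7 0.1] op 0.01
NL [0.4115 0.2301 0.062 ] [-122.8  190.6] rel tool [ -51.2 -294.1  186.4]
NR [ 0.4831 -0.1426  0.062 ] [-120.3 -188.8] rel tool [-50.8  85.4 185.6]
R [ 0.5439 -0.0487  0.088 ] [ -43.4 -107.6] rel tool [ 26.7   4.5 160.1]
L [0.5029 0.1624 0.088 ] [-45.3 107.5] rel tool [  25.9 -210.6  160.6]
coverfarL [0.5595 0.1871 0.053 ] [ 14.8 121.4] rel tool [  86.  -224.1  195.9]
coverfarR [ 0.6077 -0.0709  0.053 ] [  15.2 -141.1] rel tool [ 85.   38.3 195.4]
```

>>> step_arm:
  steps:
    - [-0.03,0.015,0.1,0,0,0,1]
    - [-0.03,0.015,0.2,0,0,0,1]
    - [-0.03,0.015,0.3,0,0,0,1]
    - [-0.03,0.015,0.4,0,0,0,1]
    - [-0.03,0.015,0.48,0,0,0,1]
    - [-0.03,0.015,0.53,0,0,0,1]
    - [-0.03,0.015,0.53,0,0,0,1]
    - [-0.03,0.015,0.53,0,0,0,1]

```text
time_s: 2.5
position: [0.504, -0.0623, 0.0881]
tcp_rot: [[0.983, 0.183, -0.002], [0.183, -0.983, 0.0], [-0.002, -0.001, -1.0]]
force: [0.9, -0.6, 0.5]
opening: 0.008
grasp_force: 0.0
```

```bash
python3 -c "
from h import *
st()"
```

```text
t 2.5 pos [ 0.504  -0.0623  0.0881] keeper mm [ -85.1 -113.7] yaw 10.52 F [ 0.9 -0.6  0.5] op 0.01
```

>>> step_arm:
  steps:
    - [0.03,-0.015,0,0,0,0,1]
    - [0.05,-0.015,0,0,0,0,1]
    - [0.065,-0.015,0,0,0,0,1]
    - [0.08,-0.015,0,0,0,0,1]
    - [0.095,-0.015,0,0,0,0,1]
    - [0.11,-0.015,0,0,0,0,1]
    - [0.127,-0.015,0,0,0,0,1]
    - [0.127,-0.015,0,0,0,0,1]

```text
time_s: 3.17
position: [0.541, -0.0497, 0.0893]
tcp_rot: [[0.983, 0.184, -0.001], [0.184, -0.983, 0.0], [-0.001, -0.0, -1.0]]
force: [-3.7, 0.8, 2.2]
opening: 0.002
grasp_force: 1.7
```

```bash
cat >> h.py <<'E'
def blocks():
    # pale block tops seen from scene+side: offsets from the starting keeper x by near/far views are left to the eye
    pass
E
python3 - <<'E'
from h import *
st();save(capture('side'),'g.png')
E
```

```text
t 3.17 pos [ 0.541  -0.0497  0.0893] keeper mm [ -46.4 -108.1] yaw 10.62 F [-3.7  0.8  2.2] op 0.0
```

View pics/g.png

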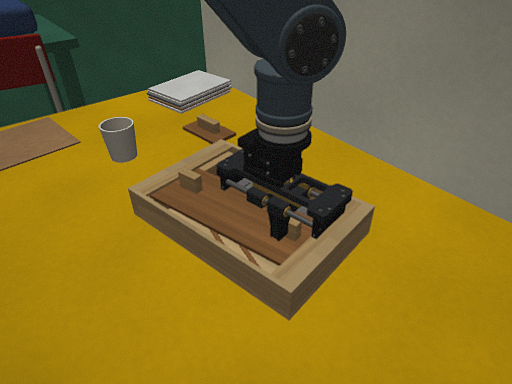

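The side view shows the finger behind the right block, with the right end moved about 15 mm ahead and everything else untouched. Next I'll back off and slide over to the left block.

>>> step_arm:
  steps:
    - [-0.06,0,0,0,0,0,1]
    - [-0.11,0,0,0,0,0,1]
    - [-0.11,-0.13,0,0,0,0,1]
    - [-0.11,-0.26,0,0,0,0,1]
    - [-0.11,-0.39,0,0,0,0,1]
    - [-0.11,-0.52,0,0,0,0,1]
    - [-0.11,-0.65,0,0,0,0,1]
    - [-0.11,-0.72,0,0,0,0,1]

```text
time_s: 3.88
position: [0.4692, 0.1596, 0.0892]
tcp_rot: [[0.983, 0.186, 0.003], [0.186, -0.983, 0.001], [0.003, -0.001, -1.0]]
force: [-0.3, -1.1, -0.3]
opening: 0.011
grasp_force: 0.0
```

```bash
python3 -c "
from h import *
st()"
```

```text
t 3.88 pos [0.4692 0.1596 0.0892] keeper mm [-78.9 110.8] yaw 10.7 F [-0.3 -1.1 -0.3] op 0.01
```

>>> step_arm:
  steps:
    - [0.03,0.01,0,0,0,0,1]
    - [0.05,0.01,0,0,0,0,1]
    - [0.07,0.01,0,0,0,0,1]
    - [0.09,0.01,0,0,0,0,1]
    - [0.11,0.01,0,0,0,0,1]
    - [0.13,0.01,0,0,0,0,1]
    - [0.15,0.01,0,0,0,0,1]
    - [0.17,0.01,0,0,0,0,1]

```text
time_s: 4.55
position: [0.5183, 0.1608, 0.0883]
tcp_rot: [[0.984, 0.181, -0.006], [0.181, -0.984, -0.001], [-0.006, -0.0, -1.0]]
force: [-5.9, -0.8, 3.5]
opening: 0.006
grasp_force: 2.9
```

```bash
python3 - <<'E'
from h import *
p,R=st();save(capture('scene'),'i.png')
E
```

```text
t 4.55 pos [0.5183 0.1608 0.0883] keeper mm [-30.5 103. ] yaw 10.42 F [-5.9 -0.8  3.5] op 0.01
```

View pics/i.png

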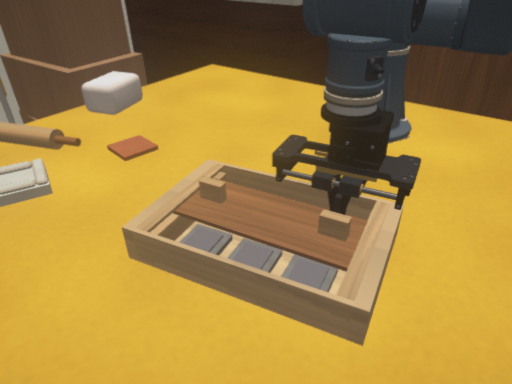

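The scene view shows both blocks advanced, with the left at about (335,224) and the right at about (213,189). Now the right again.

>>> step_arm:
  steps:
    - [-0.08,0,0,0,0,0,1]
    - [-0.14,0,0,0,0,0,1]
    - [-0.14,0.13,0,0,0,0,1]
    - [-0.14,0.26,0,0,0,0,1]
    - [-0.14,0.39,0,0,0,0,1]
    - [-0.14,0.52,0,0,0,0,1]
    - [-0.14,0.65,0,0,0,0,1]
    - [-0.14,0.7,0,0,0,0,1]

```text
time_s: 5.27
position: [0.5208, -0.0587, 0.0891]
tcp_rot: [[0.984, 0.177, 0.007], [0.177, -0.984, -0.003], [0.006, 0.005, -1.0]]
force: [0.2, -0.4, 0.4]
opening: 0.01
grasp_force: 0.0
```

```bash
python3 -c "
from h import *
st();c=capture('scene');print((1e3*((onz(c,213,184,.088)[:2]-C)@RK)).round(1))"
```

```text
t 5.27 pos [ 0.5208 -0.0587  0.0891] keeper mm [ -67.9 -113.2] yaw 10.21 F [ 0.2 -0.4  0.4] op 0.01
[  -7.6 -102. ]
```

>>> step_arm:
  steps:
    - [0.03,-0.01,0,0,0,0,1]
    - [0.055,-0.01,0,0,0,0,1]
    - [0.08,-0.01,0,0,0,0,1]
    - [0.105,-0.01,0,0,0,0,1]
    - [0.13,-0.01,0,0,0,0,1]
    - [0.155,-0.01,0,0,0,0,1]
    - [0.18,-0.01,0,0,0,0,1]
    - [0.195,-0.01,0,0,0,0,1]

```text
time_s: 5.98
position: [0.5729, -0.0364, 0.0883]
tcp_rot: [[0.983, 0.186, -0.005], [0.186, -0.983, 0.001], [-0.005, -0.001, -1.0]]
force: [-5.0, -1.1, 3.1]
opening: 0.002
grasp_force: 2.8
```

>>> step_arm:
  steps:
    - [-0.08,0,0,0,0,0,1]
    - [-0.14,0,0,0,0,0,1]
    - [-0.14,-0.13,0,0,0,0,1]
    - [-0.14,-0.26,0,0,0,0,1]
    - [-0.14,-0.39,0,0,0,0,1]
    - [-0.14,-0.52,0,0,0,0,1]
    - [-0.14,-0.65,0,0,0,0,1]
    - [-0.14,-0.72,0,0,0,0,1]

```text
time_s: 6.65
position: [0.4925, 0.1711, 0.0887]
tcp_rot: [[0.982, 0.187, 0.001], [0.187, -0.982, 0.001], [0.001, -0.001, -1.0]]
force: [0.7, -0.3, 0.8]
opening: 0.006
grasp_force: 0.0
```

```bash
python3 -c "
from h import *
st()"
```

```text
t 6.65 pos [0.4925 0.1711 0.0887] keeper mm [-53.9 117.9] yaw 10.77 F [ 0.7 -0.3  0.8] op 0.01
```

>>> step_arm:
  steps:
    - [0.03,0.03,0,0,0,0,1]
    - [0.055,0.03,0,0,0,0,1]
    - [0.08,0.03,0,0,0,0,1]
    - [0.105,0.03,0,0,0,0,1]
    - [0.13,0.03,0,0,0,0,1]
    - [0.155,0.03,0,0,0,0,1]
    - [0.18,0.03,0,0,0,0,1]
    - [0.2,0.03,0,0,0,0,1]

```text
time_s: 7.32
position: [0.5519, 0.1678, 0.0881]
tcp_rot: [[0.983, 0.182, -0.007], [0.182, -0.983, -0.001], [-0.007, -0.001, -1.0]]
force: [-5.0, -0.4, 2.8]
opening: 0.003
grasp_force: 2.6
```

>>> step_arm:
  steps:
    - [-0.08,0,0,0,0,0,1]
    - [-0.14,0,0,0,0,0,1]
    - [-0.14,0.13,0,0,0,0,1]
    - [-0.14,0.26,0,0,0,0,1]
    - [-0.14,0.39,0,0,0,0,1]
    - [-0.14,0.52,0,0,0,0,1]
    - [-0.14,0.65,0,0,0,0,1]
    - [-0.14,0.71,0,0,0,0,1]

```text
time_s: 7.98
position: [0.5543, -0.0542, 0.0888]
tcp_rot: [[0.984, 0.178, 0.004], [0.178, -0.984, -0.002], [0.004, 0.003, -1.0]]
force: [0.5, -0.7, -0.6]
opening: 0.003
grasp_force: 0.0
```

```bash
python3 -c "
from h import *
st()"
```

```text
t 7.98 pos [ 0.5543 -0.0542  0.0888] keeper mm [ -34.2 -114.9] yaw 10.28 F [ 0.5 -0.7 -0.6] op 0.0
```

>>> step_arm:
  steps:
    - [0.03,-0.02,0,0,0,0,1]
    - [0.055,-0.02,0,0,0,0,1]
    - [0.08,-0.02,0,0,0,0,1]
    - [0.105,-0.02,0,0,0,0,1]
    - [0.13,-0.02,0,0,0,0,1]
    - [0.155,-0.02,0,0,0,0,1]
    - [0.175,-0.02,0,0,0,0,1]
    - [0.19,-0.02,0,0,0,0,1]

```text
time_s: 8.65
position: [0.6052, -0.0305, 0.0883]
tcp_rot: [[0.983, 0.186, -0.005], [0.186, -0.983, 0.0], [-0.005, -0.001, -1.0]]
force: [-4.2, -1.5, 3.1]
opening: 0.009
grasp_force: 2.9
```

>>> step_arm:
  steps:
    - [-0.08,0,0,0,0,0,1]
    - [-0.14,0,0,0,0,0,1]
    - [-0.14,-0.13,0,0,0,0,1]
    - [-0.14,-0.26,0,0,0,0,1]
    - [-0.14,-0.39,0,0,0,0,1]
    - [-0.14,-0.52,0,0,0,0,1]
    - [-0.14,-0.65,0,0,0,0,1]
    - [-0.14,-0.71,0,0,0,0,1]

```text
time_s: 9.32
position: [0.5256, 0.1747, 0.0887]
tcp_rot: [[0.982, 0.187, 0.002], [0.187, -0.982, 0.002], [0.002, -0.001, -1.0]]
force: [0.3, -0.2, 0.3]
opening: 0.006
grasp_force: 0.0
```

```bash
python3 -c "
from h import *
st()"
```

```text
t 9.32 pos [0.5256 0.1747 0.0887] keeper mm [-20.7 115.4] yaw 10.78 F [ 0.3 -0.2  0.3] op 0.01
```

>>> step_arm:
  steps:
    - [0.03,0.02,0,0,0,0,1]
    - [0.055,0.02,0,0,0,0,1]
    - [0.08,0.02,0,0,0,0,1]
    - [0.105,0.02,0,0,0,0,1]
    - [0.13,0.02,0,0,0,0,1]
    - [0.155,0.02,0,0,0,0,1]
    - [0.17,0.02,0,0,0,0,1]
    - [0.18,0.02,0,0,0,0,1]

```text
time_s: 9.98
position: [0.5797, 0.1728, 0.0882]
tcp_rot: [[0.983, 0.182, -0.004], [0.182, -0.983, -0.0], [-0.004, -0.0, -1.0]]
force: [-4.9, -1.3, 3.2]
opening: 0.005
grasp_force: 2.4
```

>>> step_arm:
  steps:
    - [-0.08,0,0,0,0,0,1]
    - [-0.14,0,0,0,0,0,1]
    - [-0.14,0.13,0,0,0,0,1]
    - [-0.14,0.26,0,0,0,0,1]
    - [-0.14,0.39,0,0,0,0,1]
    - [-0.14,0.52,0,0,0,0,1]
    - [-0.14,0.65,0,0,0,0,1]
    - [-0.14,0.7,0,0,0,0,1]

```text
time_s: 10.65
position: [0.5812, -0.0465, 0.0891]
tcp_rot: [[0.984, 0.179, 0.007], [0.179, -0.984, -0.003], [0.006, 0.004, -1.0]]
force: [0.5, 0.1, -0.2]
opening: 0.006
grasp_force: 0.0
```

```bash
python3 -c "
from h import *
st()"
```

```text
t 10.65 pos [ 0.5812 -0.0465  0.0891] keeper mm [  -6.4 -112.3] yaw 10.3 F [ 0.5  0.1 -0.2] op 0.01
```

>>> step_arm:
  steps:
    - [0.03,-0.01,0,0,0,0,1]
    - [0.055,-0.01,0,0,0,0,1]
    - [0.08,-0.01,0,0,0,0,1]
    - [0.1,-0.01,0,0,0,0,1]
    - [0.12,-0.01,0,0,0,0,1]
    - [0.13,-0.01,0,0,0,0,1]
    - [0.14,-0.01,0,0,0,0,1]
    - [0.145,-0.01,0,0,0,0,1]

```text
time_s: 11.32
position: [0.6174, -0.0284, 0.0884]
tcp_rot: [[0.983, 0.185, -0.006], [0.185, -0.983, 0.0], [-0.006, -0.001, -1.0]]
force: [-5.9, -1.6, 4.8]
opening: 0.008
grasp_force: 3.2
```

```bash
python3 -c "
from h import *
st()"
```

```text
t 11.32 pos [ 0.6174 -0.0284  0.0884] keeper mm [  32.5 -101. ] yaw 10.69 F [-5.9 -1.6  4.8] op 0.01
```

Still at sliding friction force, so I'll creep forward until it meets the wall.

>>> step_arm:
  steps:
    - [0.005,0.01,0,0,0,0,1]
    - [0.01,0.01,0,0,0,0,1]
    - [0.015,0.01,0,0,0,0,1]
    - [0.02,0.01,0,0,0,0,1]
    - [0.02,0.01,0,0,0,0,1]

```text
time_s: 11.73
position: [0.6192, -0.0304, 0.0879]
tcp_rot: [[0.982, 0.186, -0.017], [0.186, -0.983, 0.001], [-0.017, -0.004, -1.0]]
force: [-13.0, -3.2, 9.4]
opening: 0.004
grasp_force: 7.0
```

```bash
python3 -c "
from h import *
st()"
```

```text
t 11.73 pos [ 0.6192 -0.0304  0.0879] keeper mm [  33.9 -103.3] yaw 10.73 F [-13.   -3.2   9.4] op 0.0
```

Force more than doubled with no motion, so the right end is at the wall. Now the left.

>>> step_arm:
  steps:
    - [-0.08,0,0,0,0,0,1]
    - [-0.14,0,0,0,0,0,1]
    - [-0.14,-0.13,0,0,0,0,1]
    - [-0.14,-0.26,0,0,0,0,1]
    - [-0.14,-0.39,0,0,0,0,1]
    - [-0.14,-0.52,0,0,0,0,1]
    - [-0.14,-0.65,0,0,0,0,1]
    - [-0.14,-0.7,0,0,0,0,1]

```text
time_s: 12.4
position: [0.5451, 0.1725, 0.0887]
tcp_rot: [[0.982, 0.188, 0.0], [0.188, -0.982, 0.001], [0.0, -0.001, -1.0]]
force: [-0.3, -0.5, -0.2]
opening: 0.003
grasp_force: 0.0
```

```bash
python3 -c "
from h import *
st()"
```

```text
t 12.4 pos [0.5451 0.1725 0.0887] keeper mm [ -2.  109.7] yaw 10.81 F [-0.3 -0.5 -0.2] op 0.0
```

>>> step_arm:
  steps:
    - [0.03,0,0,0,0,0,1]
    - [0.06,0,0,0,0,0,1]
    - [0.085,0,0,0,0,0,1]
    - [0.1,0,0,0,0,0,1]
    - [0.11,0,0,0,0,0,1]
    - [0.12,0,0,0,0,0,1]
    - [0.13,0,0,0,0,0,1]
    - [0.14,0,0,0,0,0,1]

```text
time_s: 13.07
position: [0.5815, 0.1729, 0.0878]
tcp_rot: [[0.983, 0.183, -0.016], [0.183, -0.983, -0.003], [-0.017, 0.0, -1.0]]
force: [-14.7, -5.0, 10.6]
opening: 0.007
grasp_force: 7.6
```

```bash
python3 -c "
from h import *
st()"
```

```text
t 13.07 pos [0.5815 0.1729 0.0878] keeper mm [ 33.9 103.4] yaw 10.55 F [-14.7  -5.   10.6] op 0.01
```

Both ends stop at the same keeper x (33.9). One last press on the right, in case it rocked back.

>>> step_arm:
  steps:
    - [-0.08,0,0,0,0,0,1]
    - [-0.12,0,0,0,0,0,1]
    - [-0.12,0.13,0,0,0,0,1]
    - [-0.12,0.26,0,0,0,0,1]
    - [-0.12,0.39,0,0,0,0,1]
    - [-0.12,0.52,0,0,0,0,1]
    - [-0.12,0.65,0,0,0,0,1]
    - [-0.12,0.69,0,0,0,0,1]

```text
time_s: 13.73
position: [0.5926, -0.0413, 0.0889]
tcp_rot: [[0.984, 0.178, 0.004], [0.178, -0.984, -0.002], [0.003, 0.003, -1.0]]
force: [0.8, 0.7, -0.7]
opening: 0.006
grasp_force: 0.0
```

>>> step_arm:
  steps:
    - [0.03,0,0,0,0,0,1]
    - [0.06,0,0,0,0,0,1]
    - [0.085,0,0,0,0,0,1]
    - [0.1,0,0,0,0,0,1]
    - [0.11,0,0,0,0,0,1]
    - [0.12,0,0,0,0,0,1]
    - [0.13,0,0,0,0,0,1]
    - [0.14,0,0,0,0,0,1]

```text
time_s: 14.4
position: [0.619, -0.0275, 0.0878]
tcp_rot: [[0.981, 0.19, -0.031], [0.19, -0.982, -0.003], [-0.031, -0.003, -1.0]]
force: [-29.3, -15.3, 22.2]
opening: 0.001
grasp_force: 15.7
```

```bash
python3 -c "
from h import *
st()"
```

```text
t 14.4 pos [ 0.619  -0.0275  0.0878] keeper mm [  34.3 -100.5] yaw 10.98 F [-29.3 -15.3  22.2] op 0.0
```

Firmly against the wall. Next I'll back off, rise and look.

>>> step_arm:
  steps:
    - [-0.06,0,0,0,0,0,1]
    - [-0.12,0,0,0,0,0,1]
    - [-0.15,0,-0.1,0,0,0,1]
    - [-0.15,0,-0.2,0,0,0,1]
    - [-0.17,-0.1,-0.33,0,0,0,1]
    - [-0.2,-0.2,-0.45,0,0,0,1]
    - [-0.25,-0.3,-0.53,0,0,0,1]
    - [-0.25,-0.3,-0.53,0,0,0,1]

```text
time_s: 15.07
position: [0.5404, 0.0522, 0.2515]
tcp_rot: [[0.982, 0.188, 0.004], [0.188, -0.982, 0.001], [0.004, -0.0, -1.0]]
force: [-0.4, -0.3, -0.2]
opening: 0.004
grasp_force: 0.0
```

```bash
python3 - <<'E'
from h import *
p,R=st();w=capture('wrist');a=capture('scene')
o=np.zeros((600,800,3),np.uint8);o[:288,:384]=cv2.resize(w['image'],(384,288));o[288:600,:]=cv2.resize(a['image'][150:320,110:420],(800,439))[60:372]
o[:288,400:784]=cv2.resize(a['image'],(384,288));save({'image':o},'j.png')
E
```

```text
t 15.07 pos [0.5404 0.0522 0.2515] keeper mm [-28.5  -7.7] yaw 10.85 F [-0.4 -0.3 -0.2] op 0.0
```

View pics/j.png

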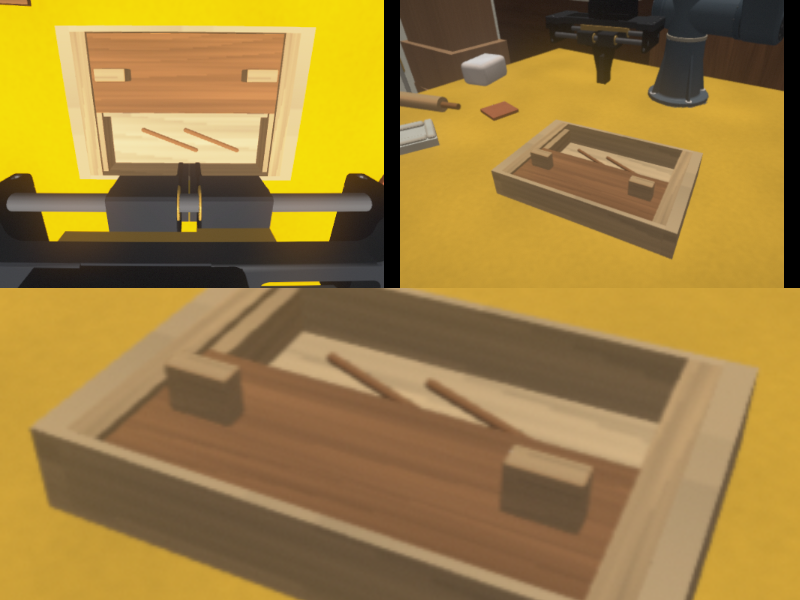

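The wrist view shows the cover square, with its far edge flush with the far wall (row 33 across), both blocks level at row 75, and the tiles covered. The robot is clear and nothing else has been disturbed, so I'm handing it in.

```bash
python3 -c "
from rig import *
print(hand_in())"
```

```text
the job is handed in; nothing more can be done
None
```

The cover is fully home and square against the keeper's far wall, walked there by pushing the right and left blocks in turn; the job was handed in at about 15 s with the arm clear and the other things on the table untouched.

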